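# Gauge the forks from the hook rack and sort them

### The arm

A 6-joint arm with a two-finger parallel gripper is mounted at the origin on the work surface. World frame = base frame: x ahead of the robot, y to its left, z up, the work surface at z = 0. Lengths are in m, angles in degrees, forces in N, time in s.
With the tool pointing down it reaches from about 0.25 to 0.725 m from the base axis. Payload 9.7 kg.
Tool frame: the origin (TCP) lies midway between the tips of the shut fingers; the grasp point (between the pads) lies 19 mm behind it; z points along the fingers, y is the line along which they close (so a half turn about z gives the same grasp; the last joint's range is limited). The gripper opens to 85 mm and grips with 20 to 120 N. Pads are 22 mm wide; open, the fingers measure 114 mm over their backs; the gripper's body (76 mm by 85 mm) begins 54 mm behind the grasp point. The pads swing forward as they close: fully open they stand 13 mm farther back than shut.
Start: joints at [-72.365, 4.979, 10.078, 95.1, 0, 90], TCP at [0.167, -0.524, 0.231] pointing down, gripper open.
Joint ranges: [-179.16, 179.16], [-48.56, 103.87], [-65.8, 70.77], [-126.05, 130.52], [-82.76, 87.17], [-180, 180]. Speed limits (degrees/s): [127.2, 127.2, 147.25, 180, 180, 180].

### API

Orientations are given as [roll, pitch, yaw] about the fixed x, y, z axes, in that order (R = Rz(yaw) Ry(pitch) Rx(roll)).
In Python, from workcell import bot gives the robot as it stands.
- The arm moves only by the shell command python3 -m crank 'ROWS' [FORCE]. ROWS is JSON, a list of rows, each an object with "gripper": the finger opening in mm, from 0 to 85.4; "travel": the shift along the tool's x, y, z in mm, a list of three; "twist": the turn, a rotation vector about the tool's x, y, z in rad, a list of three. In form: [{"gripper": gripper, "travel": [tx, ty, tz], "twist": [rx, ry, rz]}, ...]. A call has 1 to 12 rows; each row shifts and turns the commanded pose from where the row before left it, along the tool's axes as they then stand; what a row does not reach is not made up. A row lasts 1/8 s, in which the tool goes at most 62.5 mm and 10.7 degrees, less where a joint would pass 70% of its speed; a pose out of reach is approached as far as the arm can. A call is refused whole if a number of a shift passes 62.5 or a number of a turn 0.188, either way. A call with a gripper value outside its range is refused whole. The fingers move at their own pace and stop on an object; FORCE is the grip in N (left out, the last holds). Time passes only in rows, so rows that do not move let the fingers close. It gives the time, the measured TCP pose, the force, the opening and the grip force at its end, in the units of the state.
- bot.get_obs(): the state, without advancing time (a new reading comes with each control period).
- bot.camera(name): name is "side" or "top" or "wrist"; returns the picture (480x640x3 uint8, red, green, blue); there is no depth.
- bot.calibration(name): a dict with "vfov" (degrees; the focal length in pixels is half the picture's height over the tangent of half this angle, whatever the lens; pixels are square), "cx", "cy" (the principal point, pixels), "camera_from_world" (4x4, takes a point from world to camera coordinates). Camera axes: x right, y down, z forward; pixel columns grow to the right and rows downward; lengths in m; the calibration is good to about 2 mm. A picture is of the moment at which its call begins: read the wrist's pose just before it. calibration takes no time and is no camera call; for the wrist camera it gives the pose at the moment of the call.
- bot.job_done(): hands the job in; it is judged then, once.
The state is a dict: "time": time; "q": joint angles; "qd": joint speeds; "joint_efforts": joint torques, N m; "ee_pos": TCP position; "tcp_rot": TCP orientation; "wrist_force": force on the tool from outside, world axes, zero at the start; "torque": the same for the moment, N m; "opening": finger opening in m; "grasp_force": force on a finger pad.
Only numpy, scipy, OpenCV 4.12 (cv2) and the standard library are available. Lean on these libraries where they do the work, as an engineer would, in place of code of your own. Each camera call takes 0.05 s, during which the arm holds its last target. There are 200 camera calls.

### The job

Lift each aluminium fork up and off its hook and try the gap between its legs on the gauge: first on the long, thinner GO blade and, if it slides down over that, next on the short, thicker NO-GO blade. Stand the good ones (past GO, stopped by NO-GO) upright on their legs in the bays of the pass rack, put those that do not pass GO in the shallow tray for rework, and those that pass even NO-GO in the deep scrap bin. Leave the other things on the bench where they are.

Things in the scene. Friction and masses are not known exactly. Their poses are not given: they have to be found in the camera images.
- fork_a: Aluminium fork (clevis plate), one of five alike of which 3 or 4 are present (None: absent). 52 wide (y) x 16 thick (x) x 140 high (z, up as it hangs), about 0.16 kg, origin at the roof of the gap, 46 above the feet. The gap between its legs, open downwards, centred on y = 0, is about 20 (too tight), 25 (right) or 30 mm (too wide); neither name nor place tells which.
- fork_b: Fork as fork_a (may be None). Its parts from below: two legs (z -46 to 0), crossbar (to +12), a window 28 wide right through (+12 to +48), top bar (to +60), handling tab 26 wide (to +94). The outside of all forks is the same.
- fork_c: Fork as fork_a (may be None). It hangs with a hook through its window, under the top bar, its x along the hook. Take the tab across its 16 mm thickness at about z = +85 (9 mm below the top): the fingertips then stay above the hook.
- fork_d: Fork as fork_a (may be None). Turned half round about z it is the same.
- fork_e: Fork as fork_a (may be None).
- hook_rack: Fixed rack, five steel hooks at y = -136, -68, 0, 68, 136 mm, pointing to its -x. Origin on the bench below its bar. Hooks 71 long, 8 thick, level, tops 129 above the bench, tips turned up 12 above that. Forks hang about 40 out from the bar, feet 35 above the bench. To take one off, raise it 16 to 26 mm (20 is good), then draw it along the rack's -x by 60 mm or more.
- gauge: Steel go / no-go gauge, loose, 1.8 kg: base 80 (x) x 150 (y) x 15 mm, origin under its centre, with two upright blades along its x. GO: 22 thick (y), 70 long (x), at y = +36. NO-GO: 27 thick, 30 long, at y = -36. Each blade: 30 mm of full thickness above the base, then a 45 degree ridge roof (11 and 13.5 high) that guides a fork's legs.
- go (a point): Middle of the GO blade's ridge, 56 mm above the bench; axes as the gauge's. Lower an upright fork, its gap over the blade and its x along the gauge's x: if it passes, its feet go 34 mm and more below the ridge (44 at most); if not, they stop on the roof, 10 to 13 mm below the ridge.
- nogo (a point): Middle of the NO-GO blade's ridge, 58.5 mm above the bench; axes and behaviour as for the GO blade.
- pass_rack: Fixed aluminium rack for good forks, a channel along its y divided in three bays, each 28 (x) x 60 (y) mm inside and open at the top. Origin on the bench under its middle; floor 8 mm, walls up to 44 mm above the bench. The bench on its -x side is free.
- bay0 (a point): Centre of the floor of the bay at y = -64 mm of the pass rack.
- bay1 (a point): Centre of the floor of the middle bay.
- bay2 (a point): Centre of the floor of the bay at y = +64 mm.
- rework_tray: Loose grey plastic tray, the shallow one: 180 (x) x 160 (y) x 40 mm, walls and floor 5 mm. Origin under its centre. For forks that are too tight (not past the GO blade).
- scrap_bin: Loose grey plastic bin, the deep one: 180 (x) x 160 (y) x 85 mm, walls and floor 5 mm. Origin under its centre. For forks that are too wide (past the NO-GO blade).
- screwdriver: Bystander: screwdriver lying on the bench, far left.
- lens: Bystander: black camera lens standing beside the hook rack, 42 mm wide, 54 high.
- sensor: Bystander: grey sensor block 30 x 46 x 40 mm beside the hook rack.
- bolt: Bystander: steel hexagon bolt, 54 mm long, 16 high, lying in front of the hanging forks.
Things that resemble listed ones, but are neither listed nor needed, are in the scene too. There is more than one size of the gauge; the job needs the smallest.

How it is judged:
By the outcome, as a careful person would: the job done as asked, in the order asked, and still so for the second after the job is handed in, with the robot touching nothing.
Of fork_a, fork_b, fork_c, fork_d, fork_e only 3 to 4 are there at a start; the rules pass over those that are not, and their reading is None.
At some moment in a run one of gauge, rework_tray, scrap_bin may be knocked a few centimetres aside while the robot is not near it.
It also fails if it takes over 210 s, if anything falls off the work surface, if the arm or the gripper's body presses on something with over 40 N, if the wrist force passes 120 N, or if a joint passes its speed limit or range.

## Working session

There is one attempt and no reset: what is moved stays moved. The work goes in short steps, Python scripts to look and compute and a shell command to move; the robot and the scene stay as the last step left them, time stands still between calls to the robot, and variables do not carry over. Pictures are saved under pics/ and viewed, at most 14 in all, crops included, and the job is handed in when it is done.

```bash
mkdir -p pics; ls; python3 - <<'E'
from workcell import bot
import cv2,json
o=bot.get_obs();print(o)
for n in("top","side"):
    im=bot.camera(n);cv2.imwrite(f"pics/{n}0.png",im[:,:,::-1]);c=bot.calibration(n);print(n,c)
E
```

```text
pics
{'time': 0.0, 'q': array([-7.23654733e+01,  5.01378306e+00,  1.00333879e+01,  9.50989404e+01,
       -1.63535242e-03,  9.00022019e+01]), 'qd': array([-0.03857029, -0.00547084,  0.10485288,  0.00932192,  0.03134605,
       -0.01622332]), 'joint_efforts': array([-2.36233054e-04, -5.20396936e+01,  4.64796424e+01,  1.68113282e-02,
        5.77559240e-05,  6.45220197e-06]), 'ee_pos': array([ 0.16654252, -0.52393978,  0.23054777]), 'tcp_rot': array([-1.79920665e+02,  1.63839977e-03,  1.76323270e+01]), 'wrist_force': array([-0.0258159 ,  0.12928171,  0.13304265]), 'torque': array([-0.01436254, -0.0211529 ,  0.00740272]), 'grasp_force': 0.0, 'opening': 0.08514218397489039}
top {'vfov': 48.488298251215305, 'cx': 324.7635467051971, 'cy': 240.57451183845876, 'camera_from_world': array([[-0.0257044 , -0.99942322, -0.02219258,  0.02936762],
       [-0.99448255,  0.0278233 , -0.10114507,  0.45219831],
       [ 0.1017042 ,  0.01947026, -0.99462413,  1.23635907],
       [ 0.        ,  0.        ,  0.        ,  1.        ]])}
side {'vfov': 52.584431001474904, 'cx': 316.02307054709763, 'cy': 237.37054711132262, 'camera_from_world': array([[-0.75486674, -0.65580378,  0.00987989,  0.35345324],
       [-0.40940548,  0.45937307, -0.78826616,  0.27279588],
       [ 0.51240937, -0.59908078, -0.61525511,  0.88831584],
       [ 0.        ,  0.        ,  0.        ,  1.        ]])}
```

View pics/top0.png

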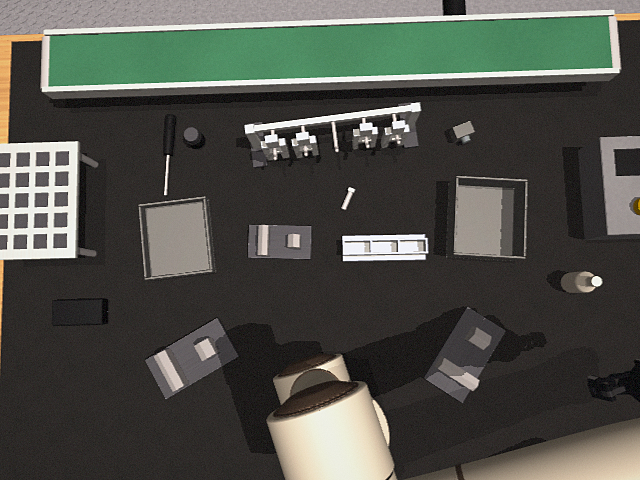

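View pics/side0.png

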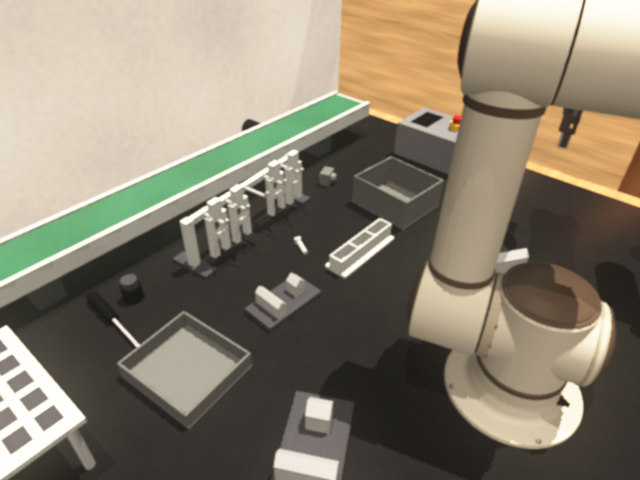

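Top view: four forks on the hooks (275,147), (305,145), (365,135), (398,132), with the middle hook empty. The small gauge is at (280,242), pass rack (385,247), tray (176,238), bin (491,218). The two bigger gauges in front are decoys.

```bash
python3 - <<'E'
import cv2,numpy as np
t=cv2.imread("pics/top0.png")
r=lambda a:cv2.resize(a,None,fx=4,fy=4,interpolation=cv2.INTER_CUBIC)
cv2.imwrite("pics/crop1.png",np.vstack([r(t[98:170,240:440]),r(t[215:270,240:440])]))
E
```

```text
(no output)
```

View pics/crop1.png

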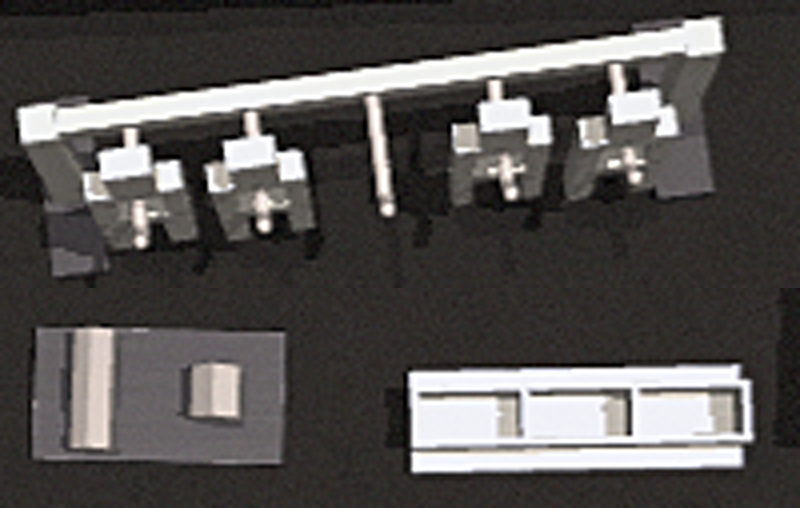

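The crop gives tab tops at (126,160), (249,152), (505,113), (636,104). The gauge's GO ridge is on the left (+y) side, and the rack bays are centred at (469,417), (579,414), (689,412).

```bash
cat > h.py <<'E'
from workcell import bot
import numpy as np,cv2
from scipy.spatial.transform import Rotation as R
def w(px,z,cal):
    f=240/np.tan(np.radians(cal["vfov"]/2));T=np.array(cal["camera_from_world"])
    d=T[:3,:3].T@np.array([(px[0]-cal["cx"])/f,(px[1]-cal["cy"])/f,1]);c=-T[:3,:3].T@T[:3,3]
    return c+d*(z-c[2])/d[2]
def proj(p,cal):
    f=240/np.tan(np.radians(cal["vfov"]/2));T=np.array(cal["camera_from_world"]);q=T[:3,:3]@np.array(p)+T[:3,3]
    return np.array([cal["cx"]+f*q[0]/q[2],cal["cy"]+f*q[1]/q[2]])
E
python3 - <<'E'
from h import *
c=bot.calibration("top")
def g(n,z,*ps):
    for u,v in ps: 
        p=w((240+u/4,98+v/4 if v<288 else 215+(v-288)/4),z,c); print(n,np.round(p[:2]*1000,1))
g("tab",.175,(126,160),(249,152),(505,113),(636,104))
g("bar",.17,(38,122),(705,37))
g("base",.015,(35,328),(285,332),(284,463),(33,458))
g("go",.056,(93,330),(90,447)); g("nogo",.0585,(217,363),(217,416))
g("bay",.044,(469,417),(579,414),(689,412))
for n,z,ps in(("tray",.04,[(139,204),(208,197),(215,272),(146,279)]),("bin",.085,[(457,177),(526,180),(525,258),(448,256)]),("bolt",.016,[(348,198)]),("lens",.054,[(193,136)])):
    P=[w(p,z,c)[:2]*1000 for p in ps];print(n,np.round(P),np.round(np.mean(P,0)))
E
```

```text
tab [659.4 121.7]
tab [661.6  56.3]
tab [678.4 -79.9]
tab [ 681.  -149.3]
bar [683.2 169.1]
bar [ 718.1 -188.1]
base [496.2 198.4]
base [489.5  48.7]
base [411.3  51.1]
base [418.3 200.4]
go [488.5 158. ]
go [420.7 160.7]
nogo [467.   86.4]
nogo [436.3  87. ]
bay [433.  -58.1]
bay [ 433.  -121.7]
bay [ 432.4 -185.2]
tray [[550. 454.]
 [562. 290.]
 [385. 274.]
 [373. 436.]] [468. 364.]
bin [[ 583. -287.]
 [ 571. -441.]
 [ 395. -428.]
 [ 404. -258.]] [ 488. -353.]
bolt [[554. -41.]] [554. -41.]
lens [[707. 322.]] [707. 322.]
```

```bash
cat > d.py <<'E'
# d.py X Y Z(mm) [yaw]: shift (mm, tool axes now) and turn still to go; no args: pose only
import sys
from h import *
o=bot.get_obs();a=[float(v) for v in sys.argv[1:]]
p=o["ee_pos"]*1000;Rm=R.from_euler("xyz",o["tcp_rot"],degrees=True)
print("t%.1f"%o["time"],np.round(p,1),np.round(o["tcp_rot"],2),"F",np.round(o["wrist_force"],1),"open%.1f"%(o["opening"]*1000),"gf%.0f"%o["grasp_force"])
if len(a)>2:
    y=a[3] if len(a)>3 else o["tcp_rot"][2]
    G=R.from_euler("xyz",[180,0,y],degrees=True)
    print("now-axes",np.round(Rm.inv().apply(np.array(a[:3])-p),1),"after-turn axes",np.round(G.inv().apply(np.array(a[:3])-p),1),"twist",np.round((Rm.inv()*G).as_rotvec(),3))
E
python3 -m crank '[{"gripper":60,"travel":[0,0,-9],"twist":[0,0,-0.169]},{"gripper":60,"travel":[0,0,-9],"twist":[0,0,-0.169]},{"gripper":60,"travel":[0,0,-9],"twist":[0,0,-0.169]},{"gripper":60,"travel":[0,0,-9],"twist":[0,0,-0.169]},{"gripper":60,"travel":[0,0,-9],"twist":[0,0,-0.169]},{"gripper":60,"travel":[0,0,-9],"twist":[0,0,-0.169]},{"gripper":60,"travel":[0,0,-9],"twist":[0,0,-0.169]},{"gripper":60,"travel":[0,0,-9],"twist":[0,0,-0.169]}]' 40
python3 d.py 560 -60 300 95
```

```text
time: 1.1
ee_pos: [0.1666, -0.5241, 0.3032]
tcp_rot: [-180.0, -0.0, 95.4]
wrist_force: [0.7, 0.3, -0.8]
opening: 0.0603
grasp_force: 0.0
t1.1 [ 166.6 -524.1  303.2] [-1.7999e+02 -4.0000e-02  9.5420e+01] F [ 0.7  0.3 -0.8] open60.3 gf0
now-axes [424.8 435.5   3.4] after-turn axes [428.  432.3   3.2] twist [-0.    -0.001  0.007]
```

```bash
python3 -m crank '[{"gripper":60,"travel":[36,36,0],"twist":[0,0,0]},{"gripper":60,"travel":[36,36,0],"twist":[0,0,0]},{"gripper":60,"travel":[36,36,0],"twist":[0,0,0]},{"gripper":60,"travel":[36,36,0],"twist":[0,0,0]},{"gripper":60,"travel":[36,36,0],"twist":[0,0,0]},{"gripper":60,"travel":[36,36,0],"twist":[0,0,0]},{"gripper":60,"travel":[36,36,0],"twist":[0,0,0]},{"gripper":60,"travel":[36,36,0],"twist":[0,0,0]},{"gripper":60,"travel":[36,36,0],"twist":[0,0,0]},{"gripper":60,"travel":[36,36,0],"twist":[0,0,0]},{"gripper":60,"travel":[36,36,0],"twist":[0,0,0]},{"gripper":60,"travel":[28,36,0],"twist":[0,0,0]}]'
python3 - <<'E'
from h import *
c=bot.calibration("wrist");cv2.imwrite("pics/w1.png",bot.camera("wrist")[:,:,::-1])
import pickle;pickle.dump(c,open("w1.pkl","wb"))
T=c["camera_from_world"];print(-T[:3,:3].T@T[:3,3],T[2,:3],bot.get_obs()["ee_pos"])
for p in [(.681,-.149,.175),(.678,-.08,.175),(.433,-.122,.044)]:print(proj(p,c))
E
```

```text
time: 2.6
ee_pos: [0.56, -0.0617, 0.3031]
tcp_rot: [-180.0, -0.0, 95.1]
wrist_force: [-0.0, -0.4, 0.6]
opening: 0.0598
grasp_force: 0.0
[0.55101884 0.0195635  0.44615793] [ 0.02741855 -0.31972478 -0.94711366] [ 0.56294771 -0.05881783  0.30132513]
[463.93215708 340.18030107]
[478.73579171 262.2357301 ]
[206.85423491 233.85402911]
```

View pics/w1.png

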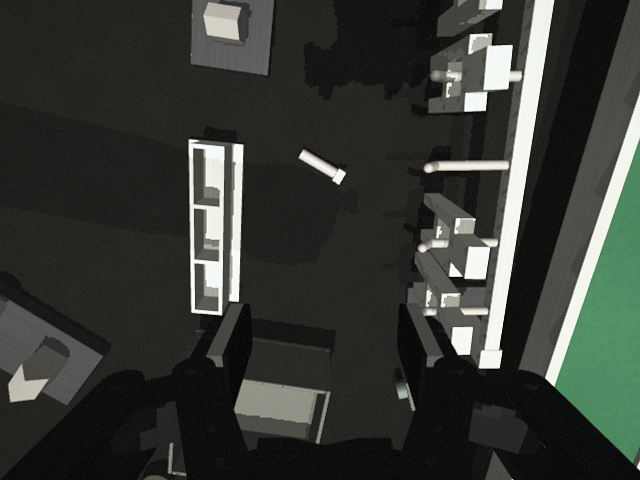

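Wrist view: tab tops are at (462,341), (477,263) and (498,68), within 2 px of my predictions. The bays also match, so I'll go for the rightmost fork.

```bash
python3 d.py 680 -149 235 95
```

```text
t2.6 [562.9 -58.8 301.3] [-1.7996e+02 -1.0000e-01  9.5250e+01] F [-0.3  1.5 -1.8] open59.9 gf0
now-axes [-100.6  108.4   66.1] after-turn axes [-100.   108.7   66.3] twist [-0.001 -0.002  0.004]
```

```bash
python3 -m crank '[{"gripper":36,"travel":[-25,27,8],"twist":[0,0,0]},{"gripper":36,"travel":[-25,27,18],"twist":[0,0,0]},{"gripper":36,"travel":[-25,27,20],"twist":[0,0,0]},{"gripper":36,"travel":[-25,27,20],"twist":[0,0,0]},{"gripper":34,"travel":[0,0,0],"twist":[0,0,0]},{"gripper":34,"travel":[0,0,0],"twist":[0,0,0]}]'
python3 d.py 680 -149 149 95
```

```text
time: 3.4
ee_pos: [0.6754, -0.1534, 0.2371]
tcp_rot: [-180.0, -0.0, 95.1]
wrist_force: [-0.6, -0.4, -0.0]
opening: 0.034
grasp_force: 0.0
t3.4 [ 675.4 -153.4  237.1] [-1.7996e+02 -2.0000e-02  9.5090e+01] F [-0.6 -0.4 -0. ] open34.0 gf0
now-axes [ 3.9  5.  88.1] after-turn axes [ 3.9  5.  88.1] twist [-0.001 -0.     0.002]
```

```bash
python3 -m crank '[{"gripper":34,"travel":[4,5,14],"twist":[0,0,0]},{"gripper":34,"travel":[0,0,18],"twist":[0,0,0]},{"gripper":34,"travel":[0,0,20],"twist":[0,0,0]},{"gripper":34,"travel":[0,0,20],"twist":[0,0,0]},{"gripper":34,"travel":[0,0,16],"twist":[0,0,0]},{"gripper":34,"travel":[0,0,0],"twist":[0,0,0]}]'
python3 d.py 680 -149 148 95
```

```text
time: 4.15
ee_pos: [0.6796, -0.1484, 0.1481]
tcp_rot: [-179.9, -0.0, 95.1]
wrist_force: [-0.1, 0.2, -0.2]
opening: 0.0339
grasp_force: 0.0
t4.2 [ 679.6 -148.4  148.1] [-1.7991e+02 -3.0000e-02  9.5120e+01] F [-0.1  0.2 -0.2] open33.9 gf0
now-axes [-0.6  0.3  0.1] after-turn axes [-0.6  0.3  0.1] twist [-0.002 -0.001  0.002]
```

Close, then lift 21 mm.

```bash
python3 -m crank '[{"gripper":5,"travel":[0,0,0],"twist":[0,0,0]},{"gripper":5,"travel":[0,0,0],"twist":[0,0,0]},{"gripper":5,"travel":[0,0,0],"twist":[0,0,0]},{"gripper":5,"travel":[0,0,0],"twist":[0,0,0]},{"gripper":5,"travel":[0,0,-7],"twist":[0,0,0]},{"gripper":5,"travel":[0,0,-7],"twist":[0,0,0]},{"gripper":5,"travel":[0,0,-7],"twist":[0,0,0]},{"gripper":5,"travel":[0,0,0],"twist":[0,0,0]}]' 50
python3 d.py; python3 - <<'E'
from h import *
cv2.imwrite("pics/w2.png",bot.camera("wrist")[:,:,::-1])
E
```

```text
time: 5.15
ee_pos: [0.6806, -0.1491, 0.1711]
tcp_rot: [179.9, 0.0, 95.1]
wrist_force: [0.7, 0.2, -2.5]
opening: 0.0149
grasp_force: 50.9
t5.2 [ 680.6 -149.1  171.1] [1.7994e+02 2.0000e-02 9.5100e+01] F [ 0.7  0.2 -2.5] open14.9 gf51
```

View pics/w2.png

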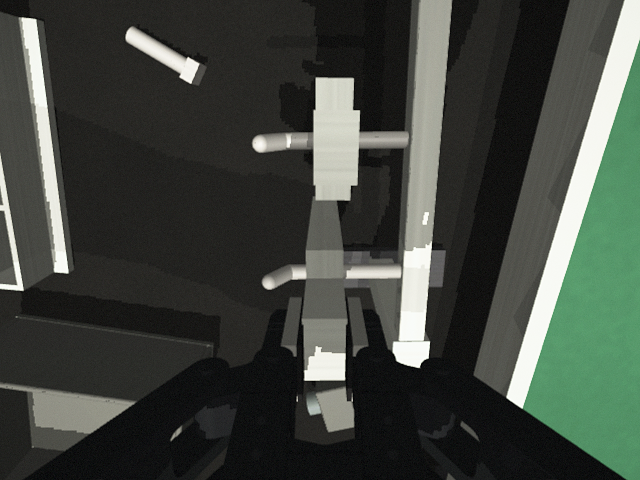

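Fork held at 14.9 mm opening and raised off the hook. Its top face spans about rows 320–380 at column 325.

```bash
python3 - <<'E'
from h import *
c=bot.calibration("wrist");o=bot.get_obs();Rm=R.from_euler("xyz",o["tcp_rot"],degrees=True)
for px in [(302,319),(347,319),(303,380),(346,380)]:print(np.round(Rm.inv().apply(w(px,.199,c)-o["ee_pos"])*1000,1))
E
python3 -m crank '[{"gripper":5,"travel":[0,-12,0],"twist":[0,0,0]},{"gripper":5,"travel":[0,-16,0],"twist":[0,0,0]},{"gripper":5,"travel":[0,-16,0],"twist":[0,0,0]},{"gripper":5,"travel":[0,-20,0],"twist":[0,0,0]},{"gripper":5,"travel":[0,-20,-2],"twist":[0,0,0]},{"gripper":5,"travel":[0,-20,-10],"twist":[0,0,0]},{"gripper":5,"travel":[0,-15,-20],"twist":[0,0,0]},{"gripper":5,"travel":[0,0,-20],"twist":[0,0,0]}]'
python3 d.py 455 160 215 87.6
```

```text
[ 14.2  -9.4 -28.5]
[ 14.2   5.9 -28.5]
[-10.9  -9.5 -28.5]
[-10.9   6.  -28.5]
time: 6.2
ee_pos: [0.5609, -0.1598, 0.2241]
tcp_rot: [180.0, 0.0, 95.1]
wrist_force: [0.5, 0.1, -2.7]
opening: 0.0148
grasp_force: 50.9
t6.2 [ 560.9 -159.8  224.1] [1.7996e+02 2.0000e-02 9.5070e+01] F [ 0.5  0.1 -2.7] open14.8 gf51
now-axes [327.9 -77.3   9. ] after-turn axes [ 315.  -119.2    9.1] twist [0.001 0.    0.13 ]
```

```bash
python3 -m crank '[{"gripper":5,"travel":[0,0,0],"twist":[0,0,0.13]},{"gripper":5,"travel":[25,-9,0],"twist":[0,0,0]},{"gripper":5,"travel":[40,-16,0],"twist":[0,0,0]},{"gripper":5,"travel":[45,-17,0],"twist":[0,0,0]},{"gripper":5,"travel":[45,-17,0],"twist":[0,0,0]},{"gripper":5,"travel":[45,-17,0],"twist":[0,0,0]},{"gripper":5,"travel":[45,-17,9],"twist":[0,0,0]},{"gripper":5,"travel":[40,-16,10],"twist":[0,0,0]},{"gripper":5,"travel":[30,-10,10],"twist":[0,0,0]},{"gripper":5,"travel":[0,0,0],"twist":[0,0,0]},{"gripper":5,"travel":[0,0,0],"twist":[0,0,0]}]'
python3 d.py 455 160 180 87.6; python3 - <<'E'
from h import *
im=bot.camera("wrist")[:,:,::-1];c=bot.calibration("wrist");cv2.imwrite("pics/w3.png",im)
o=bot.get_obs();Rm=R.from_euler("xyz",o["tcp_rot"],degrees=True)
# predicted go ridge ends, nogo ridge ends, base corners
g=np.array([.4538,.1246,0]);G=R.from_euler("z",-2.4,degrees=True)
for q in [(35,36,56),(-35,36,56),(15,-36,58.5),(-15,-36,58.5),(40,-75,15),(-40,-75,15),(40,75,15),(-40,75,15)]:print(q,np.round(proj(g+G.apply(np.array(q)/1000),c)))
E
```

```text
time: 7.58
ee_pos: [0.4561, 0.1599, 0.1942]
tcp_rot: [179.9, -0.0, 87.7]
wrist_force: [-0.3, -0.1, -1.6]
opening: 0.015
grasp_force: 50.8
t7.6 [456.1 159.9 194.2] [ 1.7994e+02 -1.0000e-02  8.7670e+01] F [-0.3 -0.1 -1.6] open15.0 gf51
now-axes [ 0.1 -1.1 14.2] after-turn axes [ 0.1 -1.1 14.2] twist [ 0.001 -0.     0.001]
(35, 36, 56) [371. 221.]
(-35, 36, 56) [279. 221.]
(15, -36, 58.5) [344. 306.]
(-15, -36, 58.5) [307. 306.]
(40, -75, 15) [367. 320.]
(-40, -75, 15) [283. 320.]
(40, 75, 15) [373. 162.]
(-40, 75, 15) [277. 162.]
```

View pics/w3.png

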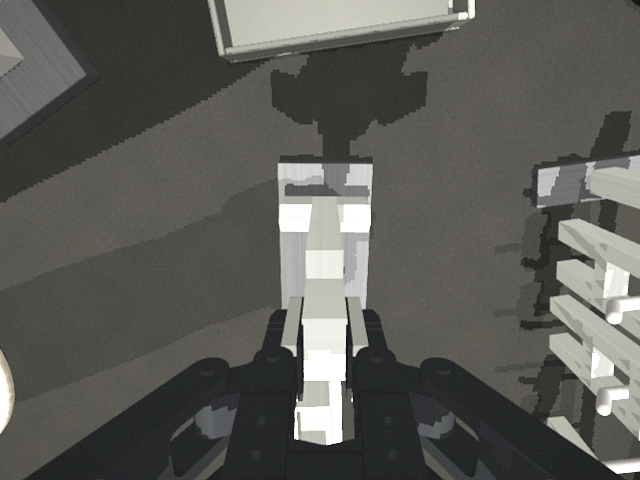

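The gauge base's far edge is at (279..373,162), exactly as predicted. I'll lower the fork over the GO blade with a −1.4 mm correction for its offset in the grip.

```bash
python3 -m crank '[{"gripper":5,"travel":[-1.4,-1,10],"twist":[0,0,0]},{"gripper":5,"travel":[0,0,14],"twist":[0,0,0]},{"gripper":5,"travel":[0,0,8],"twist":[0,0,0]},{"gripper":5,"travel":[0,0,4],"twist":[0,0,0]},{"gripper":5,"travel":[0,0,4],"twist":[0,0,0]},{"gripper":5,"travel":[0,0,0],"twist":[0,0,0]}]'
python3 d.py 455 160 135 87.6
```

```text
time: 8.38
ee_pos: [0.4547, 0.1588, 0.153]
tcp_rot: [-180.0, -0.0, 87.7]
wrist_force: [-1.0, 2.9, -3.2]
opening: 0.0148
grasp_force: 50.6
t8.4 [454.7 158.8 153. ] [-1.7998e+02 -1.0000e-02  8.7660e+01] F [-1.   2.9 -3.2] open14.8 gf51
now-axes [ 1.2  0.3 18. ] after-turn axes [ 1.2  0.3 18. ] twist [-0.    -0.     0.001]
```

```bash
python3 -m crank '[{"gripper":5,"travel":[0.8,0,4],"twist":[0,0,0]},{"gripper":5,"travel":[0,0,4],"twist":[0,0,0]},{"gripper":5,"travel":[0,0,4],"twist":[0,0,0]},{"gripper":5,"travel":[0,0,4],"twist":[0,0,0]},{"gripper":5,"travel":[0,0,4],"twist":[0,0,0]},{"gripper":5,"travel":[0,0,0],"twist":[0,0,0]}]'
python3 d.py 452 88 190 87.6
```

```text
time: 9.12
ee_pos: [0.4546, 0.1594, 0.1328]
tcp_rot: [-180.0, 0.0, 87.7]
wrist_force: [-0.1, 0.9, -2.5]
opening: 0.0147
grasp_force: 50.8
t9.1 [454.6 159.4 132.8] [-1.7997e+02  1.0000e-02  8.7650e+01] F [-0.1  0.9 -2.5] open14.7 gf51
now-axes [-71.5   0.3 -57.1] after-turn axes [-71.5   0.4 -57.2] twist [-0.001  0.     0.001]
```

Passes GO with almost no force. Next is NO-GO.

```bash
python3 -m crank '[{"gripper":5,"travel":[0,0,-12],"twist":[0,0,0]},{"gripper":5,"travel":[0,0,-18],"twist":[0,0,0]},{"gripper":5,"travel":[0,0,-18],"twist":[0,0,0]},{"gripper":5,"travel":[-14,0,-9],"twist":[0,0,0]},{"gripper":5,"travel":[-25,0,0],"twist":[0,0,0]},{"gripper":5,"travel":[-25,0,0],"twist":[0,0,0]},{"gripper":5,"travel":[-7.5,0,6],"twist":[0,0,0]},{"gripper":5,"travel":[0,0,12],"twist":[0,0,0]},{"gripper":5,"travel":[0,0,8],"twist":[0,0,0]},{"gripper":5,"travel":[0,0,4],"twist":[0,0,0]},{"gripper":5,"travel":[0,0,3],"twist":[0,0,0]},{"gripper":5,"travel":[0,0,0],"twist":[0,0,0]}]'
python3 d.py 452 88 153 87.6
```

```text
time: 10.62
ee_pos: [0.4523, 0.0889, 0.1604]
tcp_rot: [179.8, -0.1, 87.7]
wrist_force: [-5.9, -0.1, 23.4]
opening: 0.015
grasp_force: 54.7
t10.6 [452.3  88.9 160.4] [ 1.7978e+02 -9.0000e-02  8.7710e+01] F [-5.9 -0.1 23.4] open15.0 gf55
now-axes [-0.9 -0.3  7.4] after-turn axes [-0.9 -0.3  7.4] twist [ 0.004 -0.002  0.002]
```

Stopped on the NO-GO roof at 23 N with no side force, so this fork is good. It goes into the right-hand bay.

```bash
python3 -m crank '[{"gripper":5,"travel":[0,0,-10],"twist":[0,0,0]},{"gripper":5,"travel":[0,0,-15],"twist":[0,0,0]},{"gripper":5,"travel":[0,0,-15],"twist":[0,0,-0.03]},{"gripper":5,"travel":[-20,0,0],"twist":[0,0,0]},{"gripper":5,"travel":[-40,0,0],"twist":[0,0,0]},{"gripper":5,"travel":[-45,0,0],"twist":[0,0,0]},{"gripper":5,"travel":[-45,0,0],"twist":[0,0,0]},{"gripper":5,"travel":[-45,-5,0],"twist":[0,0,0]},{"gripper":5,"travel":[-40,-5,0],"twist":[0,0,0]},{"gripper":5,"travel":[-38,-8,0],"twist":[0,0,0]},{"gripper":5,"travel":[0,0,0],"twist":[0,0,0]},{"gripper":5,"travel":[0,0,0],"twist":[0,0,0]}]'
python3 d.py 434 -186 170 89.7;python3 - <<'E'
from h import *
im=bot.camera("wrist")[:,:,::-1];c=bot.calibration("wrist");cv2.imwrite("pics/w4.png",im)
for y in (-153.4,-217,-58): print(np.round([proj((x,y/1000,.044),c) for x in (.419,.447)]))
E
```

```text
time: 12.12
ee_pos: [0.431, -0.1846, 0.1976]
tcp_rot: [180.0, -0.0, 89.4]
wrist_force: [-0.1, 0.1, -1.5]
opening: 0.0151
grasp_force: 50.9
t12.1 [ 431.  -184.6  197.6] [ 1.800e+02 -2.000e-02  8.937e+01] F [-0.1  0.1 -1.5] open15.1 gf51
now-axes [-1.3  3.  27.6] after-turn axes [-1.3  3.  27.6] twist [ 0.    -0.    -0.006]
[[311. 178.]
 [347. 178.]]
[[312. 255.]
 [346. 255.]]
[[308.  42.]
 [348.  41.]]
```

View pics/w4.png

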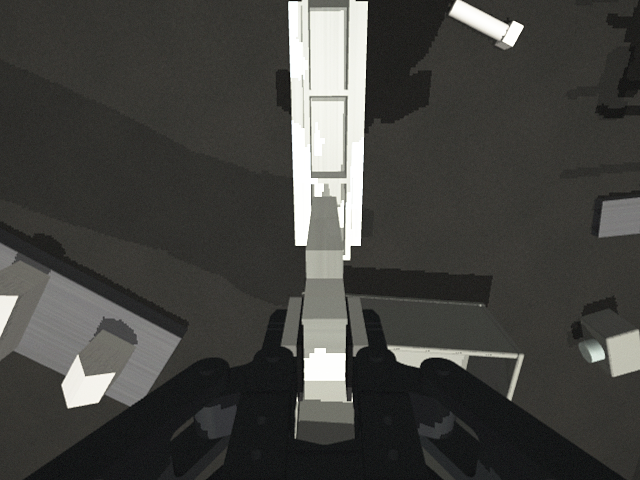

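Bay divider seen at rows about 180, columns 310–347, matching the prediction. Lowering.

```bash
python3 -m crank '[{"gripper":5,"travel":[-2,3,10],"twist":[0,0,0]},{"gripper":5,"travel":[0,0,16],"twist":[0,0,0]},{"gripper":5,"travel":[0,0,16],"twist":[0,0,0]},{"gripper":5,"travel":[0,0,14],"twist":[0,0,0]},{"gripper":5,"travel":[0,0,10],"twist":[0,0,0]},{"gripper":5,"travel":[0,0,6],"twist":[0,0,0]},{"gripper":5,"travel":[0,0,3],"twist":[0,0,0]},{"gripper":5,"travel":[0,0,0],"twist":[0,0,0]}]'
python3 d.py 434 -186.5 121 89.7
```

```text
time: 13.18
ee_pos: [0.4344, -0.187, 0.1234]
tcp_rot: [179.9, 0.0, 89.4]
wrist_force: [-1.1, -0.0, 3.9]
opening: 0.0149
grasp_force: 51.8
t13.2 [ 434.4 -187.   123.4] [1.7989e+02 4.0000e-02 8.9370e+01] F [-1.1 -0.   3.9] open14.9 gf52
now-axes [ 0.5 -0.4  2.4] after-turn axes [ 0.5 -0.4  2.4] twist [ 0.002  0.001 -0.006]
```

Floor contact. Release and rise.

```bash
python3 -m crank '[{"gripper":34,"travel":[0,0,0],"twist":[0,0,0]},{"gripper":34,"travel":[0,0,0],"twist":[0,0,0]},{"gripper":34,"travel":[0,0,0],"twist":[0,0,0]},{"gripper":34,"travel":[0,0,-12],"twist":[0,0,0]},{"gripper":34,"travel":[0,0,-30],"twist":[0,0,0]},{"gripper":34,"travel":[0,0,-40],"twist":[0,0,0]},{"gripper":34,"travel":[0,0,-40],"twist":[0,0,-0.096]},{"gripper":34,"travel":[0,0,0],"twist":[0,0,0]}]'
python3 d.py 677 -81 240 95; python3 - <<'E'
from h import *
im=bot.camera("wrist")[:,:,::-1];cv2.imwrite("pics/w5.png",im)
cv2.imwrite("pics/t1.png",bot.camera("top")[:,:,::-1])
a=np.abs(cv2.imread("pics/t1.png").astype(int)-cv2.imread("pics/top0.png")).max(2)
for n,(u0,u1,v0,v1) in dict(gauge=(240,320,215,265),tray=(130,225,190,285),bin=(440,535,170,265)).items(): print(n,(a[v0:v1,u0:u1]>60).sum())
E
```

```text
time: 14.18
ee_pos: [0.4348, -0.1872, 0.2481]
tcp_rot: [179.7, 0.2, 94.9]
wrist_force: [0.4, -0.2, -0.6]
opening: 0.034
grasp_force: 0.0
t14.2 [ 434.8 -187.2  248.1] [1.7972e+02 1.5000e-01 9.4920e+01] F [ 0.4 -0.2 -0.6] open34.0 gf0
now-axes [ 85.1 250.3   9.1] after-turn axes [ 84.7 250.5   8.1] twist [ 0.005  0.003 -0.001]
gauge 90
tray 0
bin 7350
```

View pics/w5.png

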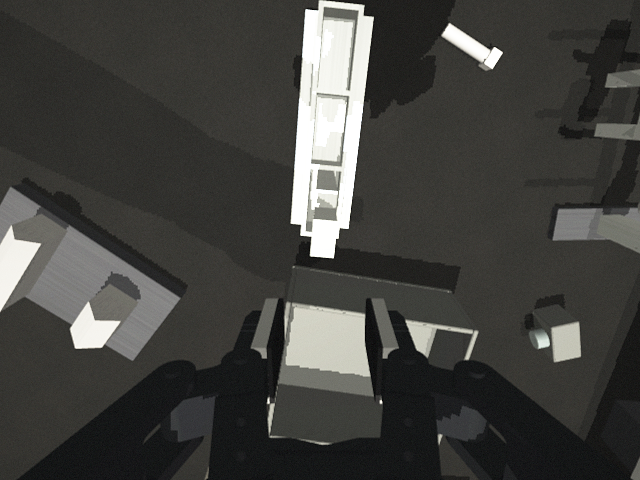

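The fork stands in its bay, tab top at (322,240). Next is the fork at y = −81.

```bash
python3 -m crank '[{"gripper":34,"travel":[6,18,0],"twist":[0,0,0]},{"gripper":34,"travel":[13,38,0],"twist":[0,0,0]},{"gripper":34,"travel":[16,48,0],"twist":[0,0,0]},{"gripper":34,"travel":[16,48,0],"twist":[0,0,0]},{"gripper":34,"travel":[16,48,0],"twist":[0,0,0]},{"gripper":34,"travel":[12,35,10],"twist":[0,0,0]},{"gripper":34,"travel":[6,16,10],"twist":[0,0,0]},{"gripper":34,"travel":[0,0,20],"twist":[0,0,0]},{"gripper":34,"travel":[0,0,10],"twist":[0,0,0]},{"gripper":34,"travel":[0,0,0],"twist":[0,0,0]}]'
python3 d.py 677 -80.5 148 95
```

```text
time: 15.52
ee_pos: [0.676, -0.0809, 0.1935]
tcp_rot: [-179.9, -0.0, 94.8]
wrist_force: [0.3, -0.2, 0.5]
opening: 0.0338
grasp_force: 0.0
t15.5 [676.  -80.9 193.5] [-1.7991e+02 -2.0000e-02  9.4840e+01] F [ 0.3 -0.2  0.5] open33.8 gf0
now-axes [ 0.3  1.1 45.5] after-turn axes [ 0.3  1.1 45.5] twist [-0.002 -0.    -0.003]
```

```bash
python3 -m crank '[{"gripper":34,"travel":[0,1,10],"twist":[0,0,0]},{"gripper":34,"travel":[0,0,18],"twist":[0,0,0]},{"gripper":34,"travel":[0,0,17],"twist":[0,0,0]},{"gripper":34,"travel":[0,0,0],"twist":[0,0,0]},{"gripper":5,"travel":[0,0,0],"twist":[0,0,0]},{"gripper":5,"travel":[0,0,0],"twist":[0,0,0]},{"gripper":5,"travel":[0,0,0],"twist":[0,0,0]},{"gripper":5,"travel":[0,0,0],"twist":[0,0,0]},{"gripper":5,"travel":[0,0,-7],"twist":[0,0,0]},{"gripper":5,"travel":[0,0,-7],"twist":[0,0,0]},{"gripper":5,"travel":[0,0,-7],"twist":[0,0,0]},{"gripper":5,"travel":[0,0,0],"twist":[0,0,0]}]' 50
python3 d.py; cat > tab.py <<'E'
from h import *
import sys
im=bot.camera("wrist")[:,:,::-1];c=bot.calibration("wrist");o=bot.get_obs();Rm=R.from_euler("xyz",o["tcp_rot"],degrees=True)
cv2.imwrite("pics/%s.png"%sys.argv[1],cv2.resize(im[280:420,240:420],None,fx=4,fy=4))
# tool-x per row along col 325 at tab-top height
e=o["ee_pos"]
for v in (300,320,340,360,380,400): print(v,im[v,318:332].mean(0).round(),np.round(Rm.inv().apply(w((325,v),e[2]+.028,c)-e)*1000,1))
E
python3 tab.py w6
```

```text
time: 17.02
ee_pos: [0.678, -0.0808, 0.1711]
tcp_rot: [179.9, 0.0, 94.9]
wrist_force: [-0.2, -0.2, -2.0]
opening: 0.0151
grasp_force: 51.2
t17.0 [678.  -80.8 171.1] [1.7994e+02 1.0000e-02 9.4870e+01] F [-0.2 -0.2 -2. ] open15.1 gf51
300 [89. 96. 96.] [ 21.1  -1.6 -28. ]
320 [125. 136. 134.] [ 13.5  -1.6 -28. ]
340 [125. 136. 134.] [  5.6  -1.6 -28. ]
360 [237. 244. 244.] [ -2.7  -1.6 -28. ]
380 [218. 227. 230.] [-11.3  -1.6 -28. ]
400 [38. 42. 42.] [-20.2  -1.6 -28. ]
```

View pics/w6.png

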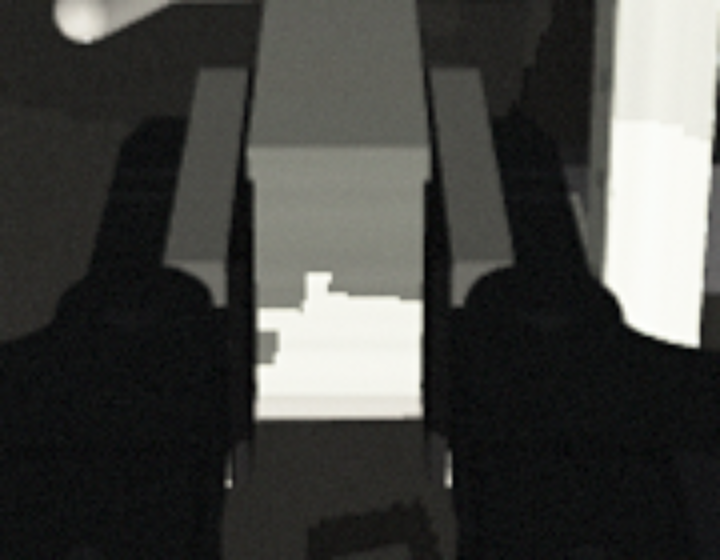

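Tab top face spans rows 317–384, so it sits +0.7 mm in tool x. Drawing it off, then checking with template matching that nothing has been knocked.

```bash
cat > chk.py <<'E'
from h import *
t0=cv2.imread("pics/top0.png");t=bot.camera("top")[:,:,::-1]
for n,(u0,u1,v0,v1) in dict(gauge=(244,316,221,263),tray=(135,219,193,283),bin=(446,530,173,262)).items():
    s=cv2.matchTemplate(t[v0-35:v1+35,u0-35:u1+35],t0[v0:v1,u0:u1],cv2.TM_CCOEFF_NORMED);_,m,_,l=cv2.minMaxLoc(s)
    print(n,"score %.3f shift px"%m,l[0]-35,l[1]-35)
cv2.imwrite("pics/t_last.png",t)
E
python3 -m crank '[{"gripper":5,"travel":[0,-12,0],"twist":[0,0,0]},{"gripper":5,"travel":[0,-16,0],"twist":[0,0,0]},{"gripper":5,"travel":[0,-16,0],"twist":[0,0,0]},{"gripper":5,"travel":[0,-20,0],"twist":[0,0,0]},{"gripper":5,"travel":[0,-20,-2],"twist":[0,0,0]},{"gripper":5,"travel":[0,-20,-10],"twist":[0,0,0]},{"gripper":5,"travel":[0,-15,-20],"twist":[0,0,0]},{"gripper":5,"travel":[0,0,-20],"twist":[0,0,0.126]},{"gripper":5,"travel":[0,0,0],"twist":[0,0,0]}]'
python3 d.py 455 159.6 195 87.6; python3 chk.py
```

```text
time: 18.2
ee_pos: [0.5598, -0.091, 0.2246]
tcp_rot: [179.8, 0.0, 87.7]
wrist_force: [-0.7, 0.1, -2.0]
opening: 0.0147
grasp_force: 51.2
t18.2 [559.8 -91.  224.6] [1.7979e+02 2.0000e-02 8.7690e+01] F [-0.7  0.1 -2. ] open14.7 gf51
now-axes [ 246.1 -114.9   29.1] after-turn axes [ 246.  -115.2   29.6] twist [0.004 0.    0.002]
gauge score 0.874 shift px 0 0
tray score 0.997 shift px 0 0
bin score 0.997 shift px 0 0
```

```bash
python3 -m crank '[{"gripper":5,"travel":[20,-9,0],"twist":[0,0,0]},{"gripper":5,"travel":[36,-17,0],"twist":[0,0,0]},{"gripper":5,"travel":[45,-21,0],"twist":[0,0,0]},{"gripper":5,"travel":[45,-21,0],"twist":[0,0,0]},{"gripper":5,"travel":[45,-21,0],"twist":[0,0,0]},{"gripper":5,"travel":[36,-17,9],"twist":[0,0,0]},{"gripper":5,"travel":[19,-9,10],"twist":[0,0,0]},{"gripper":5,"travel":[0,0,10],"twist":[0,0,0]},{"gripper":5,"travel":[0,0,0],"twist":[0,0,0]},{"gripper":5,"travel":[0,0,0],"twist":[0,0,0]}]'
python3 d.py 455 159.6 155 87.6
```

```text
time: 19.5
ee_pos: [0.4545, 0.1591, 0.1934]
tcp_rot: [-180.0, 0.0, 87.6]
wrist_force: [-0.1, 0.6, -1.1]
opening: 0.0153
grasp_force: 51.1
t19.5 [454.5 159.1 193.4] [-1.800e+02  1.000e-02  8.762e+01] F [-0.1  0.6 -1.1] open15.3 gf51
now-axes [ 0.5  0.5 38.4] after-turn axes [ 0.5  0.5 38.4] twist [-0.  0.  0.]
```

```bash
python3 -m crank '[{"gripper":5,"travel":[0.5,0,10],"twist":[0,0,0]},{"gripper":5,"travel":[0,0,14],"twist":[0,0,0]},{"gripper":5,"travel":[0,0,8],"twist":[0,0,0]},{"gripper":5,"travel":[0,0,4],"twist":[0,0,0]},{"gripper":5,"travel":[0,0,4],"twist":[0,0,0]},{"gripper":5,"travel":[0,0,0],"twist":[0,0,0]}]'
python3 d.py 455 159.6 133 87.6
```

```text
time: 20.25
ee_pos: [0.4543, 0.1602, 0.1532]
tcp_rot: [-180.0, 0.0, 87.7]
wrist_force: [1.2, -0.5, -2.3]
opening: 0.0151
grasp_force: 51.2
t20.2 [454.3 160.2 153.2] [-180.      0.     87.66] F [ 1.2 -0.5 -2.3] open15.1 gf51
now-axes [-0.6  0.7 20.2] after-turn axes [-0.6  0.7 20.2] twist [-0.     0.     0.001]
```

```bash
python3 -m crank '[{"gripper":5,"travel":[-0.5,0,4],"twist":[0,0,0]},{"gripper":5,"travel":[0,0,4],"twist":[0,0,0]},{"gripper":5,"travel":[0,0,4],"twist":[0,0,0]},{"gripper":5,"travel":[0,0,4],"twist":[0,0,0]},{"gripper":5,"travel":[0,0,4],"twist":[0,0,0]},{"gripper":5,"travel":[0,0,0],"twist":[0,0,0]}]'
python3 d.py 452 88 190 87.6
```

```text
time: 21.0
ee_pos: [0.4541, 0.1596, 0.1329]
tcp_rot: [-180.0, 0.0, 87.6]
wrist_force: [-0.6, -0.5, -0.9]
opening: 0.0155
grasp_force: 51.2
t21.0 [454.1 159.6 132.9] [-1.7997e+02  1.0000e-02  8.7650e+01] F [-0.6 -0.5 -0.9] open15.5 gf51
now-axes [-71.7   0.8 -57.1] after-turn axes [-71.7   0.9 -57.1] twist [-0.001  0.     0.001]
```

Passes GO. Next is NO-GO.

```bash
python3 -m crank '[{"gripper":5,"travel":[0,0,-12],"twist":[0,0,0]},{"gripper":5,"travel":[0,0,-18],"twist":[0,0,0]},{"gripper":5,"travel":[0,0,-18],"twist":[0,0,0]},{"gripper":5,"travel":[-14,0,-9],"twist":[0,0,0]},{"gripper":5,"travel":[-25,0,0],"twist":[0,0,0]},{"gripper":5,"travel":[-25,0,0],"twist":[0,0,0]},{"gripper":5,"travel":[-7.5,0,6],"twist":[0,0,0]},{"gripper":5,"travel":[0,0,12],"twist":[0,0,0]},{"gripper":5,"travel":[0,0,8],"twist":[0,0,0]},{"gripper":5,"travel":[0,0,4],"twist":[0,0,0]},{"gripper":5,"travel":[0,0,3],"twist":[0,0,0]},{"gripper":5,"travel":[0,0,0],"twist":[0,0,0]}]'
python3 d.py 452 88 153 87.6
```

```text
time: 22.5
ee_pos: [0.4513, 0.0885, 0.1572]
tcp_rot: [-180.0, 0.0, 87.7]
wrist_force: [0.3, 0.2, -1.6]
opening: 0.0152
grasp_force: 51.2
t22.5 [451.3  88.5 157.2] [-179.99    0.     87.68] F [ 0.3  0.2 -1.6] open15.2 gf51
now-axes [-0.4  0.7  4.2] after-turn axes [-0.4  0.7  4.2] twist [-0.     0.     0.001]
```

```bash
python3 -m crank '[{"gripper":5,"travel":[0,0,3],"twist":[0,0,0]},{"gripper":5,"travel":[0,0,4],"twist":[0,0,0]},{"gripper":5,"travel":[0,0,4],"twist":[0,0,0]},{"gripper":5,"travel":[0,0,4],"twist":[0,0,0]},{"gripper":5,"travel":[0,0,4],"twist":[0,0,0]},{"gripper":5,"travel":[0,0,4],"twist":[0,0,0]},{"gripper":5,"travel":[0,0,0],"twist":[0,0,0]}]'
python3 d.py 488 -353 235 87.6
```

```text
time: 23.38
ee_pos: [0.4512, 0.0882, 0.1339]
tcp_rot: [-180.0, 0.0, 87.6]
wrist_force: [-0.4, -1.1, -1.2]
opening: 0.015
grasp_force: 51.2
t23.4 [451.2  88.2 133.9] [-1.7997e+02  1.0000e-02  8.7650e+01] F [-0.4 -1.1 -1.2] open15.0 gf51
now-axes [-439.3   54.8 -101. ] after-turn axes [-439.3   55.2 -101.1] twist [-0.001  0.     0.001]
```

Passes NO-GO too, so it is scrap. Going up high over the standing fork to the bin.

```bash
python3 -m crank '[{"gripper":5,"travel":[0,0,-20],"twist":[0,0,0]},{"gripper":5,"travel":[0,0,-45],"twist":[0,0,0]},{"gripper":5,"travel":[0,0,-50],"twist":[0,0,0]},{"gripper":5,"travel":[-15,2,-35],"twist":[0,0,0]},{"gripper":5,"travel":[-40,5,0],"twist":[0,0,0]},{"gripper":5,"travel":[-55,7,0],"twist":[0,0,0]},{"gripper":5,"travel":[-60,7,0],"twist":[0,0,0]},{"gripper":5,"travel":[-60,7,0],"twist":[0,0,0]},{"gripper":5,"travel":[-60,8,0],"twist":[0,0,0]},{"gripper":5,"travel":[-60,8,0],"twist":[0,0,0]},{"gripper":5,"travel":[-50,8,0],"twist":[0,0,0]},{"gripper":5,"travel":[-30,3,0],"twist":[0,0,0]}]'
python3 -m crank '[{"gripper":5,"travel":[-9,0,0],"twist":[0,0,0]},{"gripper":5,"travel":[0,0,0],"twist":[0,0,0]}]'
python3 d.py 488 -350 122 87.6; python3 - <<'E'
from h import *
im=bot.camera("wrist")[:,:,::-1];cv2.imwrite("pics/w7.png",im)
E
python3 chk.py
```

```text
time: 24.88
ee_pos: [0.4885, -0.3461, 0.2836]
tcp_rot: [-180.0, -0.0, 87.6]
wrist_force: [0.6, 1.5, -2.1]
opening: 0.0146
grasp_force: 51.2
time: 25.12
ee_pos: [0.4883, -0.3526, 0.2841]
tcp_rot: [-180.0, -0.0, 87.6]
wrist_force: [-0.2, 0.4, -1.3]
opening: 0.0146
grasp_force: 51.2
t25.1 [ 488.3 -352.6  284.1] [-1.7998e+02 -2.0000e-02  8.7620e+01] F [-0.2  0.4 -1.3] open14.6 gf51
now-axes [  2.5  -0.3 162.1] after-turn axes [  2.6  -0.4 162.1] twist [-0. -0.  0.]
gauge score 0.997 shift px 0 0
tray score 0.997 shift px 0 0
bin score 0.713 shift px 0 0
```

View pics/w7.png

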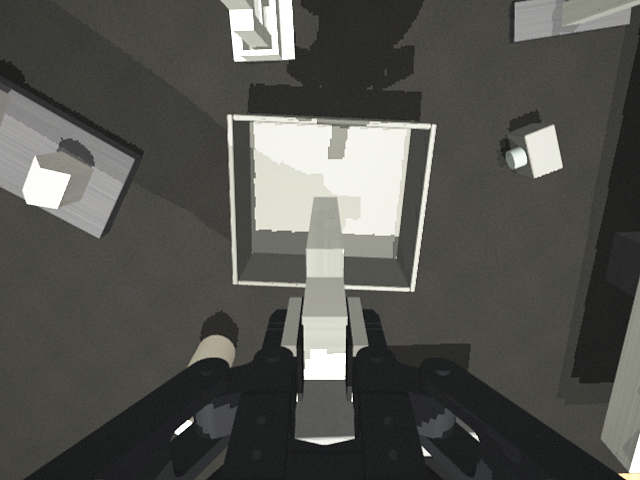

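Bin rim spans columns 230–435, rows 115–290, under the fork. I'll stand it slightly right of centre to leave room for another.

```bash
python3 -m crank '[{"gripper":5,"travel":[-10,0,15],"twist":[0,0,0]},{"gripper":5,"travel":[-8,0,35],"twist":[0,0,0]},{"gripper":5,"travel":[0,0,45],"twist":[0,0,0]},{"gripper":5,"travel":[0,0,35],"twist":[0,0,0]},{"gripper":5,"travel":[0,0,18],"twist":[0,0,0]},{"gripper":5,"travel":[0,0,9],"twist":[0,0,0]},{"gripper":5,"travel":[0,0,5],"twist":[0,0,0]},{"gripper":5,"travel":[0,0,0],"twist":[0,0,0]}]'
python3 d.py
```

```text
time: 26.22
ee_pos: [0.4879, -0.3708, 0.123]
tcp_rot: [179.9, 0.0, 87.7]
wrist_force: [0.0, -0.1, -1.3]
opening: 0.0154
grasp_force: 51.2
t26.2 [ 487.9 -370.8  123. ] [1.7994e+02 4.0000e-02 8.7660e+01] F [ 0.  -0.1 -1.3] open15.4 gf51
```

```bash
python3 -m crank '[{"gripper":5,"travel":[0,0,3],"twist":[0,0,0]},{"gripper":5,"travel":[0,0,2],"twist":[0,0,0]},{"gripper":34,"travel":[0,0,0],"twist":[0,0,0]},{"gripper":34,"travel":[0,0,0],"twist":[0,0,0]},{"gripper":34,"travel":[0,0,0],"twist":[0,0,0]},{"gripper":34,"travel":[0,0,-12],"twist":[0,0,0]},{"gripper":34,"travel":[0,0,-30],"twist":[0,0,0]},{"gripper":34,"travel":[0,0,-45],"twist":[0,0,0]},{"gripper":34,"travel":[0,0,-50],"twist":[0,0,-0.129]},{"gripper":34,"travel":[0,0,0],"twist":[0,0,0]}]'
python3 d.py 664 55.5 250 95
```

```text
time: 27.48
ee_pos: [0.4885, -0.3713, 0.2597]
tcp_rot: [179.7, 0.3, 95.1]
wrist_force: [0.5, -0.1, -0.8]
opening: 0.034
grasp_force: 0.0
t27.5 [ 488.5 -371.3  259.7] [179.68   0.29  95.13] F [ 0.5 -0.1 -0.8] open34.0 gf0
now-axes [409.4 212.9   8.9] after-turn axes [409.9 212.    9.7] twist [0.006 0.005 0.002]
```

```bash
python3 -m crank '[{"gripper":34,"travel":[22,11,0],"twist":[0,0,0]},{"gripper":34,"travel":[38,20,0],"twist":[0,0,0]},{"gripper":34,"travel":[45,23,0],"twist":[0,0,0]},{"gripper":34,"travel":[45,23,0],"twist":[0,0,0]},{"gripper":34,"travel":[45,23,0],"twist":[0,0,0]},{"gripper":34,"travel":[45,23,0],"twist":[0,0,0]},{"gripper":34,"travel":[45,23,0],"twist":[0,0,0]},{"gripper":34,"travel":[45,23,0],"twist":[0,0,0]},{"gripper":34,"travel":[40,22,5],"twist":[0,0,0]},{"gripper":34,"travel":[25,14,15],"twist":[0,0,0]},{"gripper":34,"travel":[14,7,20],"twist":[0,0,0]},{"gripper":34,"travel":[0,0,15],"twist":[0,0,0]}]'
python3 -m crank '[{"gripper":34,"travel":[0,0,0],"twist":[0,0,0]}]'
python3 d.py 663 55.5 148 95; python3 - <<'E'
from h import *
import pickle
c=pickle.load(open("w1.pkl","rb"));print(w((498,68),.175,c),w((477,263),.175,c))
E
python3 chk.py
```

```text
time: 28.98
ee_pos: [0.6626, 0.0562, 0.197]
tcp_rot: [-179.9, 0.0, 95.1]
wrist_force: [-0.3, -0.3, 0.7]
opening: 0.0337
grasp_force: 0.0
time: 29.1
ee_pos: [0.6619, 0.055, 0.1972]
tcp_rot: [-179.8, 0.0, 95.0]
wrist_force: [0.3, 0.0, 0.0]
opening: 0.0341
grasp_force: 0.0
t29.1 [661.9  55.  197.2] [-1.7981e+02  1.0000e-02  9.5010e+01] F [0.3 0.  0. ] open34.1 gf0
now-axes [ 0.4  1.3 49.2] after-turn axes [ 0.4  1.1 49.2] twist [-0.003  0.     0.   ]
[0.66069964 0.05493296 0.175     ] [ 0.67681838 -0.08073922  0.175     ]
gauge score 0.336 shift px 26 -34
tray score 0.992 shift px 0 0
bin score 0.894 shift px 0 0
```

```bash
python3 -m crank '[{"gripper":34,"travel":[0,0.5,12],"twist":[0,0,0]},{"gripper":34,"travel":[0,0,20],"twist":[0,0,0]},{"gripper":34,"travel":[0,0,17],"twist":[0,0,0]},{"gripper":34,"travel":[0,0,0],"twist":[0,0,0]},{"gripper":5,"travel":[0,0,0],"twist":[0,0,0]},{"gripper":5,"travel":[0,0,0],"twist":[0,0,0]},{"gripper":5,"travel":[0,0,0],"twist":[0,0,0]},{"gripper":5,"travel":[0,0,0],"twist":[0,0,0]},{"gripper":5,"travel":[0,0,-7],"twist":[0,0,0]},{"gripper":5,"travel":[0,0,-7],"twist":[0,0,0]},{"gripper":5,"travel":[0,0,-7],"twist":[0,0,0]},{"gripper":5,"travel":[0,0,0],"twist":[0,0,0]}]' 50
python3 d.py; python3 - <<'E'
from h import *
im=bot.camera("wrist");cv2.imwrite("pics/w8.png",im[:,:,::-1])
c=bot.calibration("wrist");o=bot.get_obs();e=o["ee_pos"];Rm=R.from_euler("xyz",o["tcp_rot"],degrees=True)
g=im[300:400,318:332].mean((1,2));d=np.diff(g)
for v in np.where(abs(d)>7)[0]+300: print(v,d[v-300].round(),np.round(Rm.inv().apply(w((325,v+.5),e[2]+.028,c)-e)[0]*1000,1))
E
```

```text
time: 30.65
ee_pos: [0.6637, 0.0555, 0.1721]
tcp_rot: [179.9, -0.0, 95.0]
wrist_force: [-0.4, 0.2, -2.5]
opening: 0.015
grasp_force: 51.2
t30.6 [663.7  55.5 172.1] [179.93  -0.    95.04] F [-0.4  0.2 -2.5] open15.0 gf51
315 25.0 15.2
316 13.0 14.8
345 26.0 3.3
346 57.0 2.9
347 11.0 2.5
349 -8.0 1.7
351 29.0 0.8
352 7.0 0.4
377 -17.0 -10.2
378 -10.0 -10.6
379 12.0 -11.1
383 -52.0 -12.8
384 -115.0 -13.3
385 -32.0 -13.7
```

Held, with the same grip offset (+0.8). Drawing it off.

```bash
python3 -m crank '[{"gripper":5,"travel":[0,-12,0],"twist":[0,0,0]},{"gripper":5,"travel":[0,-16,0],"twist":[0,0,0]},{"gripper":5,"travel":[0,-16,0],"twist":[0,0,0]},{"gripper":5,"travel":[0,-20,0],"twist":[0,0,0]},{"gripper":5,"travel":[0,-20,-2],"twist":[0,0,0]},{"gripper":5,"travel":[0,-20,-10],"twist":[0,0,0]},{"gripper":5,"travel":[0,-15,-15],"twist":[0,0,0]},{"gripper":5,"travel":[0,0,-10],"twist":[0,0,0.128]},{"gripper":5,"travel":[0,0,0],"twist":[0,0,0]}]'
python3 d.py 455 159.5 195 87.6; python3 chk.py
```

```text
time: 31.82
ee_pos: [0.5452, 0.045, 0.2096]
tcp_rot: [179.9, -0.0, 87.7]
wrist_force: [0.4, 0.6, -1.8]
opening: 0.0148
grasp_force: 51.1
t31.8 [545.2  45.  209.6] [ 1.7988e+02 -1.0000e-02  8.7750e+01] F [ 0.4  0.6 -1.8] open14.8 gf51
now-axes [110.8 -94.6  14.4] after-turn axes [110.6 -94.9  14.6] twist [ 0.002 -0.     0.003]
gauge score 0.339 shift px 22 -35
tray score 0.976 shift px 0 0
bin score 0.894 shift px 0 0
```

```bash
python3 -m crank '[{"gripper":5,"travel":[14,-12,0],"twist":[0,0,0]},{"gripper":5,"travel":[28,-24,0],"twist":[0,0,0]},{"gripper":5,"travel":[32,-28,0],"twist":[0,0,0]},{"gripper":5,"travel":[24,-20,5],"twist":[0,0,0]},{"gripper":5,"travel":[13,-11,10],"twist":[0,0,0]},{"gripper":5,"travel":[0,0,0],"twist":[0,0,0]},{"gripper":5,"travel":[0,0,0],"twist":[0,0,0]}]'
python3 d.py 455 159.5 155 87.6
cat > gchk.py <<'E'
from h import *
a=cv2.imread("pics/w3.png");im=bot.camera("wrist")[:,:,::-1];cv2.imwrite("pics/wg.png",im)
t=a[150:200,265:390];s=cv2.matchTemplate(im[100:260,200:450],t,cv2.TM_CCOEFF_NORMED);_,m,_,l=cv2.minMaxLoc(s);print("gauge in wrist: score %.3f shift px"%m,l[0]-65,l[1]-50)
E
python3 gchk.py
```

```text
time: 32.75
ee_pos: [0.4545, 0.1594, 0.1931]
tcp_rot: [-180.0, 0.0, 87.7]
wrist_force: [-0.7, -0.8, -2.3]
opening: 0.015
grasp_force: 51.2
t32.8 [454.5 159.4 193.1] [-1.7999e+02  2.0000e-02  8.7720e+01] F [-0.7 -0.8 -2.3] open15.0 gf51
now-axes [ 0.1  0.5 38.1] after-turn axes [ 0.1  0.5 38.1] twist [-0.     0.     0.002]
gauge in wrist: score 0.957 shift px 2 0
```

Gauge unmoved (the 2 px shift comes from my x offset). Lowering.

```bash
python3 -m crank '[{"gripper":5,"travel":[0,0,10],"twist":[0,0,0]},{"gripper":5,"travel":[0,0,14],"twist":[0,0,0]},{"gripper":5,"travel":[0,0,8],"twist":[0,0,0]},{"gripper":5,"travel":[0,0,4],"twist":[0,0,0]},{"gripper":5,"travel":[0,0,3],"twist":[0,0,0]},{"gripper":5,"travel":[0,0,0],"twist":[0,0,0]}]'
python3 d.py 455 159.6 133 87.6
```

```text
time: 33.55
ee_pos: [0.4542, 0.16, 0.1539]
tcp_rot: [-180.0, -0.0, 87.7]
wrist_force: [0.0, 3.8, -4.6]
opening: 0.0152
grasp_force: 50.8
t33.5 [454.2 160.  153.9] [-1.7997e+02 -2.0000e-02  8.7720e+01] F [ 0.   3.8 -4.6] open15.2 gf51
now-axes [-0.4  0.8 20.9] after-turn axes [-0.3  0.8 20.9] twist [-0.    -0.     0.002]
```

```bash
python3 -m crank '[{"gripper":5,"travel":[0.8,0,4],"twist":[0,0,0]},{"gripper":5,"travel":[0,0,4],"twist":[0,0,0]},{"gripper":5,"travel":[0,0,4],"twist":[0,0,0]},{"gripper":5,"travel":[0,0,4],"twist":[0,0,0]},{"gripper":5,"travel":[0,0,4],"twist":[0,0,0]},{"gripper":5,"travel":[0,0,0],"twist":[0,0,0]}]'
python3 d.py 452 88 190 87.6
```

```text
time: 34.3
ee_pos: [0.4541, 0.1605, 0.1338]
tcp_rot: [-180.0, 0.0, 87.7]
wrist_force: [-0.0, 1.1, -2.2]
opening: 0.0155
grasp_force: 50.9
t34.3 [454.1 160.5 133.8] [-1.7996e+02  1.0000e-02  8.7710e+01] F [-0.   1.1 -2.2] open15.5 gf51
now-axes [-72.5   0.7 -56.2] after-turn axes [-72.5   0.9 -56.2] twist [-0.001  0.     0.002]
```

Passes GO. Next is NO-GO.

```bash
python3 -m crank '[{"gripper":5,"travel":[0,0,-12],"twist":[0,0,0]},{"gripper":5,"travel":[0,0,-18],"twist":[0,0,0]},{"gripper":5,"travel":[0,0,-18],"twist":[0,0,0]},{"gripper":5,"travel":[-14,0,-8],"twist":[0,0,0]},{"gripper":5,"travel":[-25,0,0],"twist":[0,0,0]},{"gripper":5,"travel":[-25,0,0],"twist":[0,0,0]},{"gripper":5,"travel":[-7.5,0,6],"twist":[0,0,0]},{"gripper":5,"travel":[0,0,12],"twist":[0,0,0]},{"gripper":5,"travel":[0,0,8],"twist":[0,0,0]},{"gripper":5,"travel":[0,0,4],"twist":[0,0,0]},{"gripper":5,"travel":[0,0,3],"twist":[0,0,0]},{"gripper":5,"travel":[0,0,0],"twist":[0,0,0]}]'
python3 d.py 434 -122.5 225 89.5
```

```text
time: 35.8
ee_pos: [0.4522, 0.0902, 0.1611]
tcp_rot: [179.7, -0.1, 87.8]
wrist_force: [-6.2, -0.3, 29.8]
opening: 0.0149
grasp_force: 56.2
t35.8 [452.2  90.2 161.1] [ 1.7972e+02 -1.2000e-01  8.7780e+01] F [-6.2 -0.3 29.8] open14.9 gf56
now-axes [-213.1   -9.6  -64.4] after-turn axes [-212.8  -16.3  -63.9] twist [ 0.005 -0.002 -0.03 ]
```

Stopped on NO-GO at 30 N, so this one is good. It goes into the left bay.

```bash
python3 -m crank '[{"gripper":5,"travel":[0,0,-10],"twist":[0,0,0]},{"gripper":5,"travel":[0,0,-15],"twist":[0,0,0]},{"gripper":5,"travel":[0,0,-15],"twist":[0,0,-0.03]},{"gripper":5,"travel":[-15,-1,0],"twist":[0,0,0]},{"gripper":5,"travel":[-32,-4,0],"twist":[0,0,0]},{"gripper":5,"travel":[-40,-5,0],"twist":[0,0,0]},{"gripper":5,"travel":[-37,-4,0],"twist":[0,0,0]},{"gripper":5,"travel":[-25,-3,0],"twist":[0,0,0]},{"gripper":5,"travel":[0,0,0],"twist":[0,0,0]},{"gripper":5,"travel":[0,0,0],"twist":[0,0,0]}]'
python3 d.py 434 -59 124 89.5
```

```text
time: 37.05
ee_pos: [0.4328, -0.0599, 0.197]
tcp_rot: [-180.0, -0.0, 89.4]
wrist_force: [0.4, 0.4, -1.5]
opening: 0.0149
grasp_force: 51.1
t37.0 [432.8 -59.9 197. ] [-1.7998e+02 -1.0000e-02  8.9390e+01] F [ 0.4  0.4 -1.5] open14.9 gf51
now-axes [ 0.9  1.2 73. ] after-turn axes [ 0.9  1.2 73. ] twist [-0.    -0.    -0.002]
```

```bash
python3 -m crank '[{"gripper":5,"travel":[0.9,1.2,10],"twist":[0,0,0]},{"gripper":5,"travel":[0,0,16],"twist":[0,0,0]},{"gripper":5,"travel":[0,0,16],"twist":[0,0,0]},{"gripper":5,"travel":[0,0,14],"twist":[0,0,0]},{"gripper":5,"travel":[0,0,9],"twist":[0,0,0]},{"gripper":5,"travel":[0,0,5],"twist":[0,0,0]},{"gripper":5,"travel":[0,0,3],"twist":[0,0,0]},{"gripper":5,"travel":[0,0,0],"twist":[0,0,0]}]'
python3 d.py
```

```text
time: 38.05
ee_pos: [0.4344, -0.0589, 0.1247]
tcp_rot: [180.0, 0.0, 89.4]
wrist_force: [-0.2, -0.4, -1.9]
opening: 0.015
grasp_force: 51.1
t38.0 [434.4 -58.9 124.7] [179.96   0.    89.42] F [-0.2 -0.4 -1.9] open15.0 gf51
```

```bash
python3 -m crank '[{"gripper":5,"travel":[0,0,2],"twist":[0,0,0]},{"gripper":34,"travel":[0,0,0],"twist":[0,0,0]},{"gripper":34,"travel":[0,0,0],"twist":[0,0,0]},{"gripper":34,"travel":[0,0,0],"twist":[0,0,0]},{"gripper":34,"travel":[0,0,-12],"twist":[0,0,0]},{"gripper":34,"travel":[0,0,-30],"twist":[0,0,0]},{"gripper":34,"travel":[0,0,-40],"twist":[0,0,0]},{"gripper":34,"travel":[0,0,-40],"twist":[0,0,-0.097]},{"gripper":34,"travel":[0,0,0],"twist":[0,0,0]}]'
python3 d.py 659.5 122 240 95; python3 - <<'E'
from h import *
import pickle
c=pickle.load(open("w1.pkl","rb"))
im=bot.camera("wrist");cv2.imwrite("pics/w9.png",im[:,:,::-1])
c=bot.calibration("wrist");print(proj((.6594,.1217,.175),c))
E
```

```text
time: 39.17
ee_pos: [0.4353, -0.059, 0.2479]
tcp_rot: [179.7, 0.1, 95.0]
wrist_force: [-0.3, 0.0, -1.1]
opening: 0.0339
grasp_force: 0.0
t39.2 [435.3 -59.  247.9] [1.7971e+02 7.0000e-02 9.5040e+01] F [-0.3  0.  -1.1] open33.9 gf0
now-axes [160.6 239.2   8.9] after-turn axes [160.7 239.1   7.9] twist [0.005 0.001 0.001]
[843.84927005 -69.92337394]
```

View pics/w9.png

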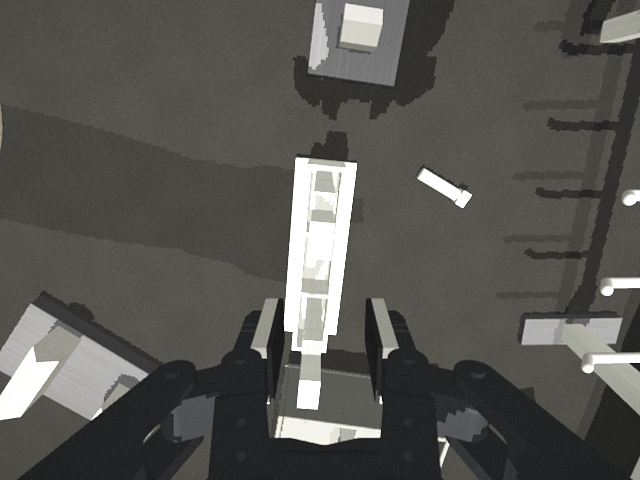

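Both good forks stand in their bays (left one's top around (325,205), right one's at (310,375)). Now the last fork.

```bash
python3 -m crank '[{"gripper":34,"travel":[11,16,0],"twist":[0,0,0]},{"gripper":34,"travel":[22,33,0],"twist":[0,0,0]},{"gripper":34,"travel":[28,42,0],"twist":[0,0,0]},{"gripper":34,"travel":[28,42,0],"twist":[0,0,0]},{"gripper":34,"travel":[28,42,0],"twist":[0,0,0]},{"gripper":34,"travel":[26,38,8],"twist":[0,0,0]},{"gripper":34,"travel":[16,24,12],"twist":[0,0,0]},{"gripper":34,"travel":[2,2,20],"twist":[0,0,0]},{"gripper":34,"travel":[0,0,10],"twist":[0,0,0]},{"gripper":34,"travel":[0,0,0],"twist":[0,0,0]},{"gripper":34,"travel":[0,0,0],"twist":[0,0,0]}]'
python3 d.py 659.5 122 148 95;python3 chk.py
```

```text
time: 40.6
ee_pos: [0.6583, 0.1222, 0.1952]
tcp_rot: [179.9, -0.0, 95.0]
wrist_force: [-0.9, -0.1, 0.7]
opening: 0.0337
grasp_force: 0.0
t40.6 [658.3 122.2 195.2] [179.94  -0.    94.96] F [-0.9 -0.1  0.7] open33.7 gf0
now-axes [-0.3  1.1 47.2] after-turn axes [-0.3  1.2 47.2] twist [ 0.001 -0.    -0.001]
gauge score 0.323 shift px -10 -29
tray score 0.909 shift px 0 0
bin score 0.894 shift px 0 0
```

```bash
python3 -m crank '[{"gripper":34,"travel":[0,1,12],"twist":[0,0,0]},{"gripper":34,"travel":[0,0,19],"twist":[0,0,0]},{"gripper":34,"travel":[0,0,16],"twist":[0,0,0]},{"gripper":34,"travel":[0,0,0],"twist":[0,0,0]},{"gripper":5,"travel":[0,0,0],"twist":[0,0,0]},{"gripper":5,"travel":[0,0,0],"twist":[0,0,0]},{"gripper":5,"travel":[0,0,0],"twist":[0,0,0]},{"gripper":5,"travel":[0,0,0],"twist":[0,0,0]},{"gripper":5,"travel":[0,0,-7],"twist":[0,0,0]},{"gripper":5,"travel":[0,0,-7],"twist":[0,0,0]},{"gripper":5,"travel":[0,0,-7],"twist":[0,0,0]},{"gripper":5,"travel":[0,0,0],"twist":[0,0,0]}]' 50
python3 -m crank '[{"gripper":5,"travel":[0,-12,0],"twist":[0,0,0]},{"gripper":5,"travel":[0,-16,0],"twist":[0,0,0]},{"gripper":5,"travel":[0,-16,0],"twist":[0,0,0]},{"gripper":5,"travel":[0,-20,0],"twist":[0,0,0]},{"gripper":5,"travel":[0,-20,-2],"twist":[0,0,0]},{"gripper":5,"travel":[0,-20,-10],"twist":[0,0,0]},{"gripper":5,"travel":[0,-15,-15],"twist":[0,0,0]},{"gripper":5,"travel":[0,0,-10],"twist":[0,0,0.128]},{"gripper":5,"travel":[0,0,0],"twist":[0,0,0]}]'
python3 d.py 455 159.8 195 87.6
```

```text
time: 42.15
ee_pos: [0.6596, 0.1225, 0.1691]
tcp_rot: [179.9, -0.0, 95.0]
wrist_force: [-0.1, -0.1, -1.4]
opening: 0.0149
grasp_force: 51.1
time: 43.28
ee_pos: [0.5411, 0.1122, 0.2067]
tcp_rot: [179.9, -0.0, 87.7]
wrist_force: [-0.2, -0.0, -0.8]
opening: 0.0149
grasp_force: 51.1
t43.3 [541.1 112.2 206.7] [ 1.7987e+02 -3.0000e-02  8.7690e+01] F [-0.2 -0.  -0.8] open14.9 gf51
now-axes [ 44.1 -88.   11.5] after-turn axes [ 44.  -88.1  11.7] twist [ 0.002 -0.001  0.002]
```

```bash
python3 -m crank '[{"gripper":5,"travel":[6,-12,0],"twist":[0,0,0]},{"gripper":5,"travel":[12,-24,0],"twist":[0,0,0]},{"gripper":5,"travel":[14,-28,0],"twist":[0,0,0]},{"gripper":5,"travel":[9,-18,5],"twist":[0,0,0]},{"gripper":5,"travel":[3,-6,8],"twist":[0,0,0]},{"gripper":5,"travel":[0,0,0],"twist":[0,0,0]},{"gripper":5,"travel":[0,0,0],"twist":[0,0,0]}]'
python3 d.py 455 159.8 155 87.6; python3 gchk.py;python3 - <<'E'
from h import *
im=bot.camera("wrist")
c=bot.calibration("wrist");o=bot.get_obs();e=o["ee_pos"];Rm=R.from_euler("xyz",o["tcp_rot"],degrees=True)
g=im[300:400,318:332].mean((1,2));d=np.diff(g)
for v in np.where(abs(d)>9)[0]+300: print(v,d[v-300].round(),np.round(Rm.inv().apply(w((325,v+.5),e[2]+.028,c)-e)[0]*1000,1))
E
```

```text
time: 44.15
ee_pos: [0.455, 0.1594, 0.1921]
tcp_rot: [-180.0, 0.0, 87.7]
wrist_force: [-0.9, -0.8, -1.9]
opening: 0.015
grasp_force: 51.0
t44.1 [455.  159.4 192.1] [-1.7999e+02  1.0000e-02  8.7650e+01] F [-0.9 -0.8 -1.9] open15.0 gf51
now-axes [ 0.4  0.  37.1] after-turn axes [ 0.4  0.  37.1] twist [-0.     0.     0.001]
gauge in wrist: score 0.967 shift px 1 0
320 29.0 13.0
321 19.0 12.6
357 23.0 -1.9
384 -57.0 -13.5
```

```bash
python3 -m crank '[{"gripper":5,"travel":[1,0,10],"twist":[0,0,0]},{"gripper":5,"travel":[0,0,14],"twist":[0,0,0]},{"gripper":5,"travel":[0,0,6],"twist":[0,0,0]},{"gripper":5,"travel":[0,0,4],"twist":[0,0,0]},{"gripper":5,"travel":[0,0,3],"twist":[0,0,0]},{"gripper":5,"travel":[0,0,0],"twist":[0,0,0]}]'
python3 d.py 455 159.6 133 87.6
```

```text
time: 45.0
ee_pos: [0.455, 0.1609, 0.1581]
tcp_rot: [179.8, -0.1, 87.7]
wrist_force: [-5.2, -0.2, 18.3]
opening: 0.0153
grasp_force: 54.2
t45.0 [455.  160.9 158.1] [ 1.7982e+02 -9.0000e-02  8.7660e+01] F [-5.2 -0.2 18.3] open15.3 gf54
now-axes [-1.4  0.  25.1] after-turn axes [-1.3  0.1 25.1] twist [ 0.003 -0.002  0.001]
```

Stopped on the GO roof: feet about 11 mm below the ridge, 18 N, no side force. It is too tight, so it goes to the rework tray.

```bash
python3 -m crank '[{"gripper":5,"travel":[0,0,-12],"twist":[0,0,0]},{"gripper":5,"travel":[0,0,-20],"twist":[0,0,0]},{"gripper":5,"travel":[0,0,-20],"twist":[0,0,0]},{"gripper":5,"travel":[15,1,-5],"twist":[0,0,0]},{"gripper":5,"travel":[35,4,0],"twist":[0,0,0]},{"gripper":5,"travel":[45,5,0],"twist":[0,0,0]},{"gripper":5,"travel":[45,5,0],"twist":[0,0,0]},{"gripper":5,"travel":[38,4,0],"twist":[0,0,0]},{"gripper":5,"travel":[24,2,0],"twist":[0,0,0]},{"gripper":5,"travel":[0,0,0],"twist":[0,0,0]},{"gripper":5,"travel":[0,0,0],"twist":[0,0,0]}]'
python3 d.py 468 364 122 87.6
python3 chk.py
python3 - <<'E'
from h import *
im=bot.camera("wrist");cv2.imwrite("pics/w10.png",im[:,:,::-1])
E
```

```text
time: 46.38
ee_pos: [0.4836, 0.3617, 0.2117]
tcp_rot: [-180.0, 0.0, 87.7]
wrist_force: [-0.5, -0.2, -1.0]
opening: 0.0152
grasp_force: 51.0
t46.4 [483.6 361.7 211.7] [-1.7996e+02  4.0000e-02  8.7670e+01] F [-0.5 -0.2 -1. ] open15.2 gf51
now-axes [  1.8 -15.6  89.7] after-turn axes [  1.7 -15.7  89.7] twist [-0.001  0.001  0.001]
gauge score 0.997 shift px 0 0
tray score 0.439 shift px 0 0
bin score 0.894 shift px 0 0
```

View pics/w10.png

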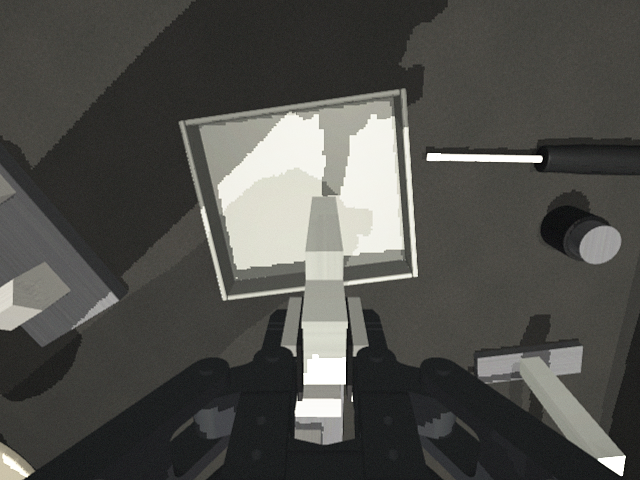

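The tray lies under the fork, rim corners (182,122), (405,92), (415,275), (222,298). Lowering at its centre.

```bash
python3 -m crank '[{"gripper":5,"travel":[1,-8,12],"twist":[0,0,0]},{"gripper":5,"travel":[1,-8,22],"twist":[0,0,0]},{"gripper":5,"travel":[0,0,25],"twist":[0,0,0]},{"gripper":5,"travel":[0,0,17],"twist":[0,0,0]},{"gripper":5,"travel":[0,0,8],"twist":[0,0,0]},{"gripper":5,"travel":[0,0,4],"twist":[0,0,0]},{"gripper":5,"travel":[0,0,0],"twist":[0,0,0]}]'
python3 d.py
```

```text
time: 47.35
ee_pos: [0.4682, 0.3643, 0.1247]
tcp_rot: [180.0, -0.0, 87.6]
wrist_force: [-0.0, -0.3, -2.3]
opening: 0.0147
grasp_force: 51.1
t47.4 [468.2 364.3 124.7] [ 1.7998e+02 -2.0000e-02  8.7640e+01] F [-0.  -0.3 -2.3] open14.7 gf51
```

```bash
python3 -m crank '[{"gripper":5,"travel":[0,0,3],"twist":[0,0,0]},{"gripper":5,"travel":[0,0,2],"twist":[0,0,0]},{"gripper":5,"travel":[0,0,1],"twist":[0,0,0]},{"gripper":5,"travel":[0,0,0],"twist":[0,0,0]}]'
python3 d.py
```

```text
time: 47.85
ee_pos: [0.468, 0.3643, 0.1183]
tcp_rot: [-180.0, 0.0, 87.7]
wrist_force: [0.1, 0.2, -1.7]
opening: 0.0151
grasp_force: 51.2
t47.9 [468.  364.3 118.3] [-180.      0.     87.65] F [ 0.1  0.2 -1.7] open15.1 gf51
```

```bash
python3 -m crank '[{"gripper":5,"travel":[0,0,1],"twist":[0,0,0]},{"gripper":5,"travel":[0,0,1],"twist":[0,0,0]},{"gripper":5,"travel":[0,0,0],"twist":[0,0,0]},{"gripper":34,"travel":[0,0,0],"twist":[0,0,0]},{"gripper":34,"travel":[0,0,0],"twist":[0,0,0]},{"gripper":34,"travel":[0,0,0],"twist":[0,0,0]},{"gripper":34,"travel":[0,0,-12],"twist":[0,0,0]},{"gripper":34,"travel":[0,0,-30],"twist":[0,0,0]},{"gripper":34,"travel":[0,0,-45],"twist":[0,0,0]},{"gripper":34,"travel":[0,0,-45],"twist":[0,0,0]},{"gripper":34,"travel":[-25,-20,0],"twist":[0,0,0]},{"gripper":34,"travel":[-40,-40,0],"twist":[0,0,0]}]'
python3 -m crank '[{"gripper":34,"travel":[-50,-40,0],"twist":[0,0,0]},{"gripper":34,"travel":[-50,-30,0],"twist":[0,0,0]},{"gripper":34,"travel":[-50,0,0],"twist":[0,0,0]},{"gripper":34,"travel":[-50,0,0],"twist":[0,0,0]},{"gripper":34,"travel":[-30,0,0],"twist":[0,0,0]},{"gripper":34,"travel":[0,0,0],"twist":[0,0,0]},{"gripper":34,"travel":[0,0,0],"twist":[0,0,0]}]'
python3 chk.py
python3 - <<'E'
import cv2
cv2.imwrite("pics/fin.png",cv2.resize(cv2.imread("pics/t_last.png")[90:400,120:540],None,fx=1.9,fy=1.9))
E
```

```text
time: 49.35
ee_pos: [0.4056, 0.3017, 0.2489]
tcp_rot: [180.0, -0.0, 87.7]
wrist_force: [-0.5, -0.3, 0.5]
opening: 0.0344
grasp_force: 0.0
time: 50.22
ee_pos: [0.3272, 0.0763, 0.2488]
tcp_rot: [179.9, -0.0, 87.6]
wrist_force: [0.3, 0.4, -0.2]
opening: 0.0341
grasp_force: 0.0
gauge score 0.518 shift px 0 0
tray score 0.743 shift px 0 0
bin score 0.894 shift px 0 0
```

View pics/fin.png

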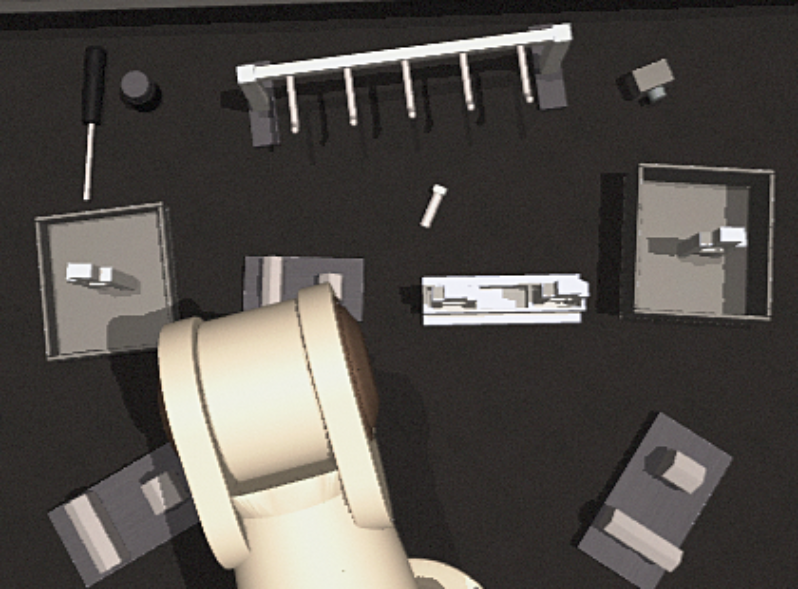

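All hooks are empty: two forks stand in the rack, at about (452,295) and (560,290), one in the tray at (95,275) and one in the bin at (715,240). Bystanders are unmoved.

```bash
python3 -c "
from workcell import bot
print(bot.job_done())"
```

```text
the job is handed in; nothing more can be done
None
```

Job handed in at about 50 s of the 210 s: of the four forks on the hooks, two were good and stand in the pass rack, one was too tight and is in the rework tray, and one was too wide and is in the scrap bin.

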